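Hold a bag clip open astride the green recipe card

ROBOT

A 6-joint arm with a two-finger parallel gripper is mounted at the origin on the work surface. World frame = base frame: x ahead of the robot, y to its left, z up, the work surface at z = 0. Lengths are in m, angles in rad, forces in N, time in s.
With the tool pointing down it reaches from about 0.325 to 0.775 m from the base axis. Payload 5.5 kg.
Tool frame: the origin (TCP) lies at the very end of the fingers, on their centre line; the grasp point (between the pads) lies 19 mm behind it; z points along the fingers, y is the direction in which the jaws open and shut (so a half turn about z gives the same grasp; the last joint's range is limited). The gripper opens to 88 mm and grips with 3 to 60 N. Pads are 20 mm wide; open, the fingers measure 115 mm over their backs; the gripper's body (75 mm by 178 mm) begins 61 mm behind the grasp point.
Start: joints at [1.291, 0.091, 1.231, -0, 1.82, -0.057], TCP at [0.133, 0.585, 0.223] pointing down, gripper open.
Joint ranges: [-2.87, 2.87], [-0.86, 2.18], [0.17, 2.46], [-1.51, 4.65], [0.06, 2.69], [-2.65, 2.65]. Speed limits (rad/s): [2.57, 2.57, 3.01, 3.14, 3.14, 3.14].

INTERFACE

Orientations are given as a unit quaternion [w, x, y, z].
In Python, from plant import status, eyes, order gives the robot as it stands. The module is installed in compiled form; this text tells all that it offers.
- The arm moves only by the tool move_arm, never from a script. Its argument "motion" is a list of rows, each an object with "claw": the opening, from 0 (shut) to 1 (fully open); "delta_pos": the shift along the tool's x, y, z in cm, a list of three; "angular": the turn, a rotation vector about the tool's x, y, z in degrees, a list of three. A call has 1 to 20 rows; each row shifts and turns the commanded pose from where the row before left it, along the tool's axes as they then stand; what a row does not reach is not made up. A row lasts 1/10 s, in which the tool goes at most 50 mm and 8.59 degrees, less where a joint would pass 70% of its speed; a pose out of reach is approached as far as the arm can. A call is refused whole if a number of a shift passes 5 or a number of a turn 8.59, either way. A call with a gripper value outside its range is refused whole. The fingers move at their own pace and stop on an object; the grip force is fixed at half the most. Time passes only in rows, so rows that do not move let the fingers close. It gives the time, the measured TCP pose, the force and the opening at its end, in the units of the state.
- status.sense(): the state, without advancing time (a new reading comes with each control period).
- eyes.read_camera(name): name is "scene" or "top" or "wrist"; returns a dict with "img" (420x560x3 uint8, red, green, blue), "z_map" (420x560 float32, m along the optical axis (not along the pixel's ray), 0 where there is no reading), "K" (3x3 intrinsics, pixels), "dist_coeffs" ([k1, k2, p1, p2, k3] as OpenCV has them; the pictures are not rectified), "R" (3x3) and "t" (3): a world point X has camera coordinates R X + t; the wrist camera has in their place "mount" (4x4, takes a point from camera to tool coordinates, whose origin is the TCP and whose axes are the flange's). Camera axes: x right, y down, z forward; pixel columns grow to the right and rows downward; lengths in m; the calibration is good to about 2 mm. A picture is of the moment at which its call begins: read the wrist's pose just before it.
- order.job_done(): hands the job in, once; it reports no verdict.
The state is a dict: "time": time; "joint_positions": joint angles; "joint_velocities": joint speeds; "joint_efforts": joint torques, N m; "ee_pos": TCP position; "tcp_rot": TCP orientation; "ft_force": force on the tool from outside, world axes, zero at the start; "ft_torque": the same for the moment, N m; "grip_width": opening from 0.0 (shut) to 1.0 (fully open).
Only numpy, scipy, OpenCV 4.12 (cv2) and the standard library are available. Lean on these libraries where they do the work, as an engineer would, in place of code of your own. Each camera call takes 0.05 s, during which the arm holds its last target.

TASK

I want to slip a note in next to the green card: squeeze the levers of the orange spring clip, lift it off its parking block, and hold it wide open over the middle of the green card's top edge, square to the card, with the card's edge well in between the two jaws and neither of them touching it. Finish like that, still squeezing and holding the clip in the air; do not let go or let it snap shut. Don't push hard on either card, and leave the kettle, cups, tamper and tin where they are.

Things in the scene. Friction and masses are not known exactly. Their poses are not given: they have to be found in the camera images.
- clip: Half A (-x half) of an orange spring clip like a clothes peg, 90 g, 40 mm wide along y, 96 mm tall; parked upright, jaws down, biting the parking block's tongue. Origin: centre of the shut clip's underside; z up to the levers, y along the hinge pin. As the clip is squeezed open between two fingers this frame tilts about y by half the joint value; the clip's middle plane stays put
- clip_b (a joint): opening angle between the clip's halves, rad: 0 as parked (jaws 4 mm apart), 0.5 at the stop (jaw tips about 28 mm apart); over 0.35 is wide open. Sprung shut: pinching the levers 35 mm above the pin takes 5 N to start and about 10 N to open fully (13 N at 27 mm)
- clip_pin (a point): middle of the hinge pin, in the clip's middle plane, 50 mm above the shut jaws' tips
- lever_a (a point): middle of the outer face of half A's lever: a flat plate 40 mm wide along y, 5 mm thick, reaching from 5 to 47 mm above the pin. Shut, the levers splay outward 0.25 rad each, 54 mm over the outside at their upper ends; pinch them together along the clip's x. At the stop they are parallel, 32 mm over the outside
- lever_b (a point): the same on half B (+x side)
- tip_a (a point): lower inner edge, at mid width, of half A's jaw (4 mm thick)
- tip_b (a point): lower inner edge, at mid width, of half B's jaw (hinged, +x side)
- rest: fixed parking block of pale wood, 64 x 64 x 12 mm, with an upright steel tongue in its middle (4 mm thick along x, 50 mm along y, top 38 mm above the dresser); origin: centre of the underside. The clip straddles the tongue, its x and y along the block's; lift it straight up at least 30 mm to clear the tongue
- card_green: stiff green card, fixed upright in a pale wooden foot (56 x 100 x 22 mm): 4 mm thick along its x, 90 mm wide along its y, top edge 125 mm above the dresser; origin: centre of the foot's underside
- edge_green (a point): middle of the green card's top edge (axes as the card: x across its thickness, y along the edge, z up)
- card_white: white card of the same shape and foot, fixed; not the one wanted (the two cards may stand either way round)
- kettle: loose matte black gooseneck kettle, 160 mm across, 163 mm tall, spout and handle reach out to about 170 and 135 mm from its axis; origin: centre of the underside
- cup1: white espresso cup on the slatted tray, 62 mm across, 56 mm tall; origin: centre of the underside
- cup2: white espresso cup like cup1
- tamper: steel tamper standing on the tray, 58 mm across, 88 mm tall; origin: centre of the underside
- tin: round aluminium tin with its cap screwed on, 87 mm across, 108 mm tall; origin: centre of the underside
Not all that is in view belongs to the job. There is more than one size of the clip; the one meant has the size given above. Leave any blue or purple look-alike of the card_green alone.

How it is judged:
By the outcome, as a careful person would: the job done as asked, in the order asked, and still so for the second after the job is handed in, while the arm keeps its last pose, push and grip.
It also fails if it takes over 32 s, if anything falls off the work surface, if the arm or the gripper's body presses on something with over 40 N, if the wrist force passes 120 N, or if a joint passes its speed limit or range.

## Working session

There is one attempt and no reset: what is moved stays moved. The work goes in short steps, Python scripts to look and compute and a tool call to move; the robot and the scene stay as the last step left them, time stands still between calls to the robot, and variables do not carry over. Pictures are saved under pics/ and viewed, and the job is handed in when it is done.

Besides the shell and the picture viewer there is one more tool, called after "Call:" in YAML: its name, and indented under it one key for each argument. move_arm: Moves the arm, as the interface text tells. Its arguments: {"type":"object","properties":{"motion":{"type":"array","items":{"type":"object","properties":{"claw":{"type":"number"},"delta_pos":{"type":"array","items":{"type":"number"}},"angular":{"type":"array","items":{"type":"number"}}}}}},"required":["motion"]}

```bash
mkdir -p pics; ls
python3 - <<'E'
from plant import status, eyes
import cv2, numpy as np, pickle
s=status.sense();print(s)
for n in ("scene","top"):
    d=eyes.read_camera(n); pickle.dump(d,open(n+'.pkl','wb'))
    cv2.imwrite(f'pics/{n}0.png',cv2.cvtColor(d['img'],cv2.COLOR_RGB2BGR))
    print(n,d['K'],d['dist_coeffs'],d['R'],d['t'])
E
```

```text
pics
{'time': 0.0, 'joint_positions': array([ 1.29129052e+00,  9.18591537e-02,  1.23187868e+00, -1.50819317e-05,
        1.81979703e+00, -5.66980191e-02]), 'joint_velocities': array([ 3.56251971e-04, -1.38238563e-03,  7.02597346e-04,  1.96218509e-05,
        1.66340199e-03, -8.91507905e-04]), 'joint_efforts': array([-6.32311676e-04, -4.46448934e+01, -4.06460810e+01,  6.97516557e-02,
        2.90866289e-02, -1.50057404e-04]), 'ee_pos': array([0.13250489, 0.58488157, 0.22151078]), 'tcp_rot': array([-1.55269836e-04,  1.11175390e-01,  9.93800327e-01, -9.58640257e-04]), 'ft_force': array([ 1.50416715, -0.11314066, -0.24564858]), 'ft_torque': array([ 0.02323759, -0.01067568,  0.03235962]), 'grip_width': 0.9975676316429372}
scene [[433.85179586   0.         273.35988452]
 [  0.         433.85179586 208.91836996]
 [  0.           0.           1.        ]] [-0.10166554  0.          0.          0.          0.        ] [[ 0.80046034  0.59915726 -0.01654732]
 [ 0.43930513 -0.60523564 -0.66385301]
 [-0.40776738  0.52411868 -0.74767999]] [-0.44745911 -0.20151506  1.53560037]
top [[457.82327984   0.         280.07503358]
 [  0.         457.82327984 217.45731514]
 [  0.           0.           1.        ]] [0.02370386 0.         0.         0.         0.        ] [[-0.00567311 -0.99986556 -0.01538426]
 [-0.99073436  0.00770761 -0.13559505]
 [ 0.1356954   0.01447247 -0.99064489]] [0.00385456 0.56928978 1.38076561]
```

View pics/scene0.png

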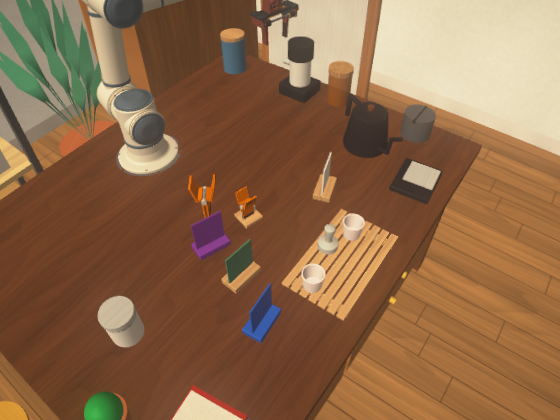

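View pics/top0.png

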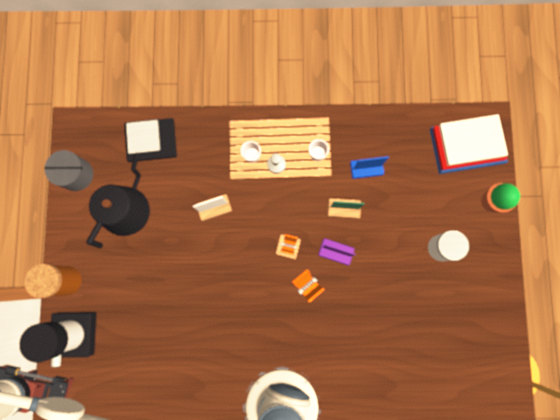

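```bash
cat > h.py <<'E'
import numpy as np, cv2, pickle
from scipy.spatial.transform import Rotation as Rn
def pose(s):
    w,x,y,z=s['tcp_rot']; return Rn.from_quat([x,y,z,w]).as_matrix(), np.array(s['ee_pos'])
def cloud(d,s=None):
    h,w=d['z_map'].shape
    u,v=np.meshgrid(np.arange(w),np.arange(h))
    p=cv2.undistortPoints(np.stack([u,v],-1).reshape(-1,1,2).astype(np.float64),d['K'],np.array(d['dist_coeffs'])).reshape(h,w,2)
    z=d['z_map'].astype(float)
    X=np.dstack([p[...,0]*z,p[...,1]*z,z])
    if 'R' in d: W=(X-np.array(d['t']))@np.array(d['R'])
    else:
        R,t=pose(s); M=np.array(d['mount']); W=(X@M[:3,:3].T+M[:3,3])@R.T+t
    W[z==0]=np.nan
    return W
E
python3 - <<'E'
from h import *
for n,(x0,y0,x1,y1) in (("scene",(170,160,290,350)),("top",(180,140,400,310))):
    d=pickle.load(open(n+'.pkl','rb'));W=cloud(d)
    c=d['img'][y0:y1,x0:x1][...,::-1]
    f=3.1 if n=='scene' else 3.4
    cv2.imwrite(f'pics/{n}_crop.png',cv2.resize(c,None,fx=f,fy=f,interpolation=cv2.INTER_CUBIC))
    hsv=cv2.cvtColor(d['img'],cv2.COLOR_RGB2HSV)
    for col,lo,hi in (('orange',(5,200,150),(16,255,255)),('green',(65,80,20),(95,255,255)),('purple',(130,100,50),(155,255,255))):
        m=cv2.inRange(hsv,lo,hi)
        k,l,st,ce=cv2.connectedComponentsWithStats(m)
        for i in range(1,k):
            if st[i,4]>25:
                P=W[l==i]; print(n,col,ce[i].round(),st[i,4],np.nanmedian(P,0).round(3),np.nanmin(P,0).round(3),np.nanmax(P,0).round(3))
E
```

```text
scene orange [195. 191.] 137 [ 0.35  -0.097  0.083] [ 0.205 -0.124 -0.001] [0.374 0.005 0.133]
scene orange [210. 190.] 137 [ 0.384 -0.073  0.086] [ 0.262 -0.094 -0.004] [0.405 0.056 0.133]
scene orange [243. 196.] 221 [ 0.464 -0.025  0.088] [ 0.382 -0.051 -0.002] [0.51  0.06  0.108]
scene green [38. 25.] 987 [-0.837  0.13   0.228] [-0.955  0.046  0.071] [-0.587  0.253  0.343]
scene green [19. 45.] 662 [-0.652 -0.024  0.249] [-0.955 -0.06  -0.025] [-0.633  0.084  0.399]
scene green [61. 31.] 172 [-0.843  0.234  0.159] [-0.884  0.127  0.067] [-0.549  0.276  0.305]
scene green [68. 46.] 28 [-0.583  0.131  0.196] [-0.593  0.12   0.164] [-0.568  0.143  0.223]
scene green [20. 77.] 753 [-0.724 -0.046  0.082] [-0.862 -0.09  -0.072] [-0.695  0.015  0.231]
scene purple [209. 236.] 1148 [ 0.469 -0.179  0.046] [ 0.426 -0.23   0.003] [ 0.506 -0.127  0.128]
top orange [290. 239.] 95 [ 0.499 -0.03   0.084] [ 0.487 -0.05  -0.001] [ 0.522 -0.015  0.108]
top orange [287. 250.] 55 [ 0.466 -0.021  0.084] [ 0.455 -0.036  0.065] [ 0.476 -0.006  0.112]
top orange [302. 279.] 210 [ 0.38  -0.064  0.093] [ 0.356 -0.092 -0.006] [ 0.411 -0.035  0.135]
top orange [ 70. 282.] 368 [0.376 0.628 0.061] [ 0.344  0.621 -0.001] [0.406 0.649 0.121]
top orange [311. 290.] 53 [ 0.348 -0.09   0.083] [ 0.33  -0.113 -0.005] [ 0.368 -0.069  0.096]
top orange [315. 294.] 87 [ 0.337 -0.102  0.126] [ 0.309 -0.125 -0.004] [ 0.357 -0.077  0.134]
top green [505. 196.] 451 [ 0.617 -0.656  0.115] [ 0.585 -0.693  0.087] [ 0.652 -0.631  0.131]
top green [347. 205.] 83 [ 0.599 -0.202  0.091] [ 0.596 -0.239  0.055] [ 0.603 -0.161  0.119]
top purple [336. 251.] 579 [ 0.462 -0.172  0.023] [ 0.425 -0.225  0.001] [ 0.503 -0.12   0.131]
```

```bash
python3 -c "
import cv2;a=cv2.imread('pics/scene_crop.png');print(a.shape,cv2.imread('pics/top_crop.png').shape)"
```

```text
(589, 372, 3) (578, 748, 3)
```

View pics/scene_crop.png

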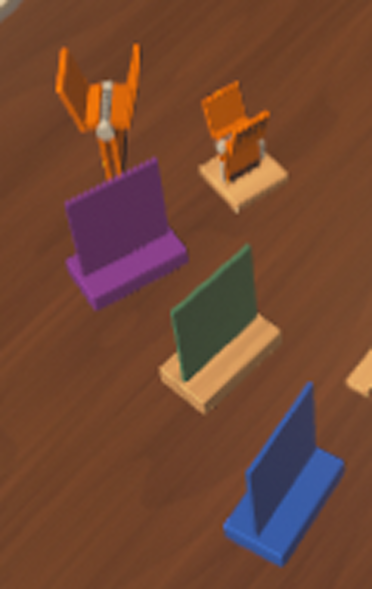

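View pics/top_crop.png

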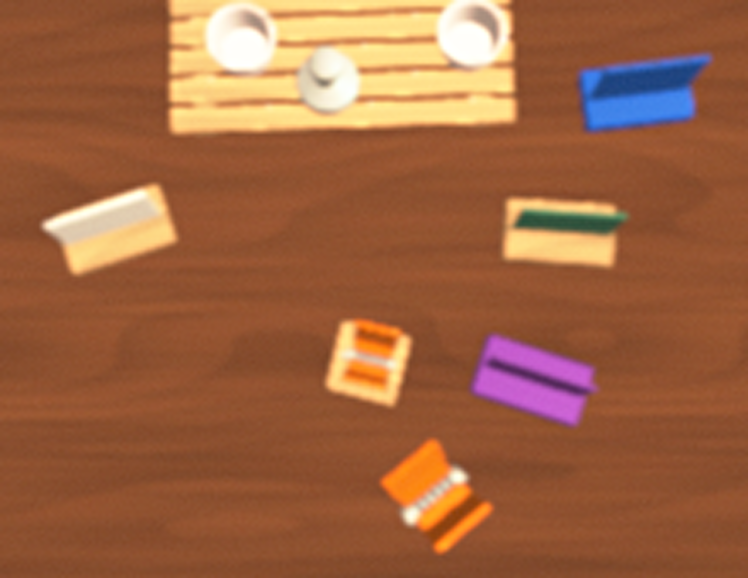

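Run:
```python
from h import *
from plant import status, eyes
s=status.sense(); d=eyes.read_camera('wrist'); print(np.array(d['mount']).round(3),d['K'],d['dist_coeffs'])
cv2.imwrite('pics/w0.png',d['img'][...,::-1])
R,t=pose(s)
print(R.round(3))
# desired: above clip, yaw -12 : tool y=(cos,sin)
def delta(target,yaw):
    print('tool delta cm',(R.T@(np.array(target)-t)*100).round(2)); a=np.degrees(np.arctan2(R[1,1],R[0,1])); print('turn about tool z',-(yaw-a))
delta([.482,-.026,.25],-12)
```

```text
[[-0.    -0.962 -0.272  0.076]
 [ 1.    -0.    -0.     0.001]
 [ 0.    -0.272  0.962 -0.161]
 [ 0.     0.     0.     1.   ]] [[368.83719669   0.         281.41230071]
 [  0.         368.83719669 208.83849088]
 [  0.           0.           1.        ]] [-0.10209194  0.          0.          0.          0.        ]
[[-0.975  0.221 -0.   ]
 [ 0.221  0.975 -0.002]
 [ 0.    -0.002 -1.   ]]
tool delta cm [-47.58 -51.86  -2.75]
turn about tool z 89.23533150155954
```

Call:
move_arm:
  motion:
    - {"claw": 1, "delta_pos": [-2.4, -2.6, -0.2], "angular": [0, 0, 0]}
    - {"claw": 1, "delta_pos": [-2.4, -2.6, -0.2], "angular": [0, 0, 0]}
    - {"claw": 1, "delta_pos": [-2.4, -2.6, -0.2], "angular": [0, 0, 0]}
    - {"claw": 1, "delta_pos": [-2.4, -2.6, -0.2], "angular": [0, 0, 0]}
    - {"claw": 1, "delta_pos": [-2.4, -2.6, -0.2], "angular": [0, 0, 0]}
    - {"claw": 1, "delta_pos": [-2.4, -2.6, -0.2], "angular": [0, 0, 0]}
    - {"claw": 1, "delta_pos": [-2.4, -2.6, -0.2], "angular": [0, 0, 0]}
    - {"claw": 1, "delta_pos": [-2.4, -2.6, -0.2], "angular": [0, 0, 0]}
    - {"claw": 1, "delta_pos": [-2.4, -2.6, -0.2], "angular": [0, 0, 0]}
    - {"claw": 1, "delta_pos": [-2.4, -2.6, -0.2], "angular": [0, 0, 0]}
    - {"claw": 1, "delta_pos": [-2.4, -2.6, -0.2], "angular": [0, 0, 0]}
    - {"claw": 1, "delta_pos": [-2.4, -2.6, -0.2], "angular": [0, 0, 0]}
    - {"claw": 1, "delta_pos": [-2.4, -2.6, -0.2], "angular": [0, 0, 0]}
    - {"claw": 1, "delta_pos": [-2.4, -2.6, -0.2], "angular": [0, 0, 0]}
    - {"claw": 1, "delta_pos": [-2.4, -2.6, 0], "angular": [0, 0, 0]}
    - {"claw": 1, "delta_pos": [-2.4, -2.6, 0], "angular": [0, 0, 0]}
    - {"claw": 1, "delta_pos": [-2.4, -2.6, 0], "angular": [0, 0, 0]}
    - {"claw": 1, "delta_pos": [-2.4, -2.6, 0], "angular": [0, 0, 0]}
    - {"claw": 1, "delta_pos": [-2.4, -2.6, 0], "angular": [0, 0, 0]}
    - {"claw": 1, "delta_pos": [-2.0, -2.5, 0], "angular": [0, 0, 0]}

```text
time: 2.15
ee_pos: [0.4826, -0.0277, 0.2502]
tcp_rot: [-0.0, 0.111, 0.994, -0.0]
ft_force: [-0.5, 0.5, 0.3]
grip_width: 0.998
```

Call:
move_arm:
  motion:
    - {"claw": 1, "delta_pos": [0, 0, 0], "angular": [0, 0, 8.5]}
    - {"claw": 1, "delta_pos": [0, 0, 0], "angular": [0, 0, 8.5]}
    - {"claw": 1, "delta_pos": [0, 0, 0], "angular": [0, 0, 8.5]}
    - {"claw": 1, "delta_pos": [0, 0, 0], "angular": [0, 0, 8.5]}
    - {"claw": 1, "delta_pos": [0, 0, 0], "angular": [0, 0, 8.5]}
    - {"claw": 1, "delta_pos": [0, 0, 0], "angular": [0, 0, 8.5]}
    - {"claw": 1, "delta_pos": [0, 0, 0], "angular": [0, 0, 8.5]}
    - {"claw": 1, "delta_pos": [0, 0, 0], "angular": [0, 0, 8.5]}
    - {"claw": 1, "delta_pos": [0, 0, 0], "angular": [0, 0, 8.5]}
    - {"claw": 1, "delta_pos": [0, 0, 0], "angular": [0, 0, 8.5]}
    - {"claw": 0.8, "delta_pos": [0, 0, 0], "angular": [0, 0, 4.2]}
    - {"claw": 0.8, "delta_pos": [0, 0, 0], "angular": [0, 0, 0]}
    - {"claw": 0.8, "delta_pos": [0, 0, 0], "angular": [0, 0, 0]}

```text
time: 3.45
ee_pos: [0.4821, -0.0261, 0.2505]
tcp_rot: [-0.0, 0.776, 0.63, -0.0]
ft_force: [-0.1, -0.3, -0.8]
grip_width: 0.809
```

Run:
```python
from h import *
from plant import status, eyes
s=status.sense(); d=eyes.read_camera('wrist'); pickle.dump((s,d),open('w1.pkl','wb'))
cv2.imwrite('pics/w1.png',d['img'][...,::-1])
R,t=pose(s);print(R.round(3),t,s['grip_width'],s['time'],s['joint_positions'])
```

```text
[[ 0.205  0.979 -0.   ]
 [ 0.979 -0.205  0.   ]
 [-0.    -0.    -1.   ]] [ 0.48206565 -0.02614517  0.25045399] 0.808987895537358 3.45 [-1.24663215e-01 -2.15486331e-01  1.47535436e+00 -5.87068981e-06
  1.88206794e+00  8.19652917e-02]
```

View pics/w1.png

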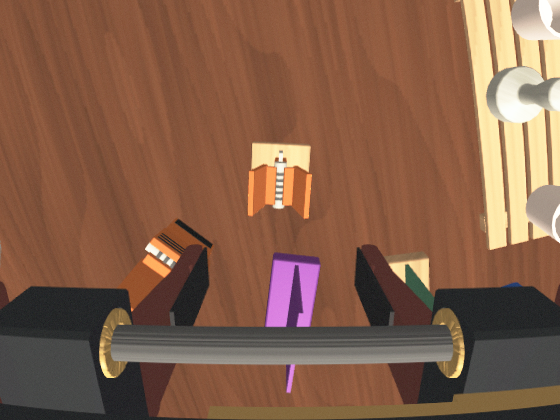

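Run:
```python
from h import *
s,d=pickle.load(open('w1.pkl','rb')); W=cloud(d,s)
x0,y0,x1,y1=230,130,330,230
cv2.imwrite('pics/w1c.png',cv2.resize(d['img'][y0:y1,x0:x1,::-1],None,fx=6,fy=6,interpolation=cv2.INTER_CUBIC))
hsv=cv2.cvtColor(d['img'],cv2.COLOR_RGB2HSV)
m=np.zeros(hsv.shape[:2],bool); m[y0:y1,x0:x1]=True
org=(cv2.inRange(hsv,(4,180,60),(18,255,255))>0)&m&np.isfinite(W[...,2])
P=W[org&(W[...,2]>.075)]
print(len(P),P.min(0),P.max(0))
top=P[P[:,2]>.100]; print('top',len(top),top.min(0),top.max(0))
# two groups along x'
a=np.radians(-12); ex=np.array([np.cos(a),np.sin(a)]);ey=np.array([-ex[1],ex[0]])
c=P[:,:2].mean(0)
for nm,Q in(('>95',P[P[:,2]>.095]),):
    q=(Q[:,:2]-c)@ex
    for sd in(-1,1):
        g=Q[q*sd>0]; r=cv2.minAreaRect((g[:,:2]*1000).astype(np.float32)); print(nm,sd,r,len(g)); 
        dirn=np.linalg.svd(g[:,:2]-g[:,:2].mean(0))[2][0]; print('dir',np.degrees(np.arctan2(dirn[1],dirn[0])),g.mean(0))
# block top
wood=(cv2.inRange(hsv,(8,60,120),(24,170,255))>0)&m&(abs(W[...,2]-.012)<.006)
B=W[wood]; print('block',len(B),cv2.minAreaRect((B[:,:2]*1000).astype(np.float32)),B[:,2].mean())
r=cv2.minAreaRect((P[:,:2]*1000).astype(np.float32)); print('allclip',r)
# green card in scene cam/wrist
g=(cv2.inRange(hsv,(60,60,15),(100,255,255))>0)&(W[...,0]>.55)&(W[...,2]>.08)
print('green wrist',g.sum(), W[g].min(0) if g.any() else '',W[g].max(0) if g.any() else '')
```

```text
486 [ 0.45319691 -0.04790397  0.07512262] [0.50655185 0.00078177 0.10428247]
top 67 [ 0.45319691 -0.04790397  0.10003429] [0.50655185 0.00078177 0.10428247]
>95 -1 ((458.6337585449219, -18.133628845214844), (38.14751052856445, 3.6865663528442383), 78.1197509765625) 83
dir -104.26342566912389 [ 0.45850768 -0.01708457  0.0991047 ]
>95 1 ((499.3638916015625, -29.04111671447754), (38.49407196044922, 3.1845974922180176), 72.87883758544922) 74
dir -105.67848136763985 [ 0.49922781 -0.02993692  0.099586  ]
block 1212 ((483.632080078125, -5.263393402099609), (28.54963493347168, 64.15682983398438), 75.32106018066406) 0.010459442459743333
allclip ((478.58453369140625, -23.92601776123047), (39.29426193237305, 47.339805603027344), 74.91548919677734)
green wrist 150 [ 0.59833169 -0.16998623  0.0800049 ] [ 0.60303321 -0.1538426   0.107618  ]
```

View pics/w1c.png

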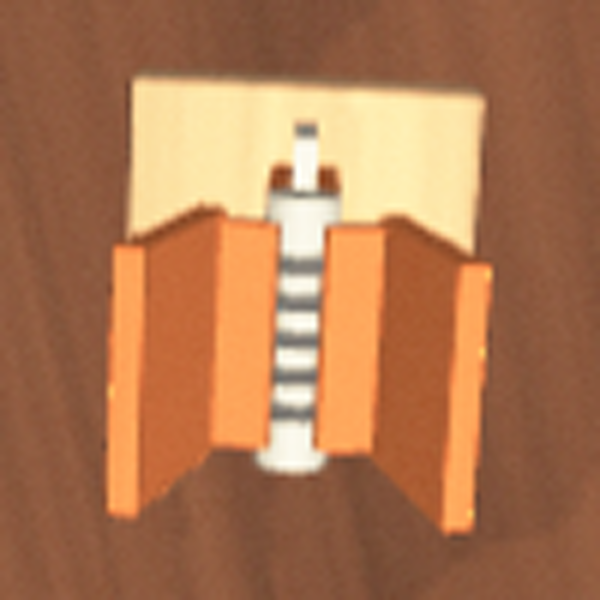

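Call:
move_arm:
  motion:
    - {"claw": 0.8, "delta_pos": [0.2, -0.35, 0], "angular": [0, 0, 3.2]}
    - {"claw": 0.8, "delta_pos": [0, 0, 2.5]}
    - {"claw": 0.8, "delta_pos": [0, 0, 2.5]}
    - {"claw": 0.8, "delta_pos": [0, 0, 2.5]}
    - {"claw": 0.8, "delta_pos": [0, 0, 2.5]}
    - {"claw": 0.8, "delta_pos": [0, 0, 0]}

```text
$.motion[1]: bad value
```

Run:
```python
from h import *
from plant import status, eyes
s=status.sense(); d=eyes.read_camera('wrist'); pickle.dump((s,d),open('w2.pkl','wb'))
cv2.imwrite('pics/w2.png',d['img'][...,::-1])
R,t=pose(s);print(R.round(3),t,s['grip_width'],s['time'],s['ft_force'])
W=cloud(d,s);hsv=cv2.cvtColor(d['img'],cv2.COLOR_RGB2HSV)
org=(cv2.inRange(hsv,(4,180,60),(18,255,255))>0)&(W[...,2]>.06)&(W[...,0]>.44)&(W[...,0]<.52)&(abs(W[...,1]+.024)<.04)
P=W[org]; a=np.radians(-15); q=(P[:,:2]-[.479,-.0235])@np.array([np.cos(a),np.sin(a)])
print(len(P),P.max(0),cv2.minAreaRect((P[:,:2]*1000).astype(np.float32)))
T=P[:,2]>P[:,2].max()-.006
print(q[T].min(),q[T].max(),q.min(),q.max())
```

```text
[[ 0.205  0.979 -0.   ]
 [ 0.979 -0.205  0.   ]
 [-0.    -0.    -1.   ]] [ 0.48207353 -0.02615579  0.25047093] 0.8026072338240684 3.5 [-0.74183622 -1.02779316 -0.47290615]
626 [0.50662548 0.01463917 0.33416097] ((473.241943359375, -17.890621185302734), (49.51963424682617, 59.965171813964844), 72.7699203491211)
-0.036010034484423595 -0.036010034484423595 -0.036010034484423595 0.02356977762090824
```

View pics/w2.png

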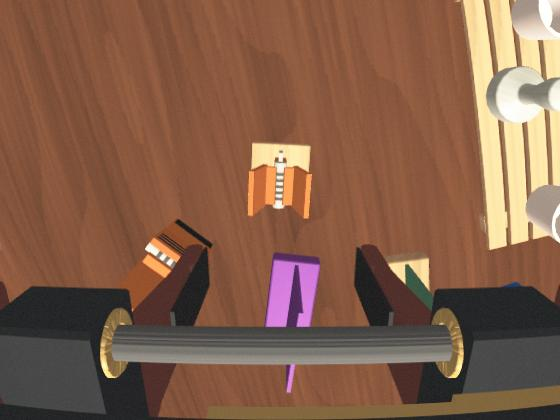

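Call refused (the turn is required in every row); same view as before. Repeating in full form.

Call:
move_arm:
  motion:
    - {"claw": 0.8, "delta_pos": [0.2, -0.35, 0], "angular": [0, 0, 3.2]}
    - {"claw": 0.8, "delta_pos": [0, 0, 2.5], "angular": [0, 0, 0]}
    - {"claw": 0.8, "delta_pos": [0, 0, 2.5], "angular": [0, 0, 0]}
    - {"claw": 0.8, "delta_pos": [0, 0, 2.5], "angular": [0, 0, 0]}
    - {"claw": 0.8, "delta_pos": [0, 0, 2.5], "angular": [0, 0, 0]}
    - {"claw": 0.8, "delta_pos": [0, 0, 0], "angular": [0, 0, 0]}

```text
time: 4.15
ee_pos: [0.4773, -0.0233, 0.1467]
tcp_rot: [-0.002, 0.794, 0.608, -0.002]
ft_force: [-0.5, -0.3, -0.3]
grip_width: 0.8
```

Run:
```python
from h import *
from plant import status, eyes
s=status.sense(); d=eyes.read_camera('wrist'); pickle.dump((s,d),open('w2.pkl','wb'))
cv2.imwrite('pics/w2.png',d['img'][...,::-1])
R,t=pose(s);print(R.round(3),t,s['grip_width'],s['time'],s['ft_force'])
W=cloud(d,s);hsv=cv2.cvtColor(d['img'],cv2.COLOR_RGB2HSV)
org=(cv2.inRange(hsv,(4,180,60),(18,255,255))>0)&(W[...,2]>.06)&(W[...,2]<.13)&(W[...,0]>.44)&(W[...,0]<.52)&(abs(W[...,1]+.024)<.04)
P=W[org]; a=np.radians(-15); q=(P[:,:2]-t[:2])@np.array([np.cos(a),np.sin(a)])
print(len(P),P.max(0),cv2.minAreaRect((P[:,:2]*1000).astype(np.float32)))
for zz in (.09,.095,.1):
  T=abs(P[:,2]-zz)<.0025
  print(zz,np.percentile(q[T],[1,99]),T.sum())
```

```text
[[ 0.261  0.965 -0.007]
 [ 0.965 -0.261  0.001]
 [-0.001 -0.007 -1.   ]] [ 0.47725164 -0.02328889  0.14670091] 0.7996665574723507 4.15 [-0.51814021 -0.30800924 -0.32383771]
328 [0.50464929 0.00058384 0.1023137 ] ((477.84991455078125, -24.0994873046875), (39.597747802734375, 45.922908782958984), 74.84241485595703)
0.09 [-0.01820487  0.02124118] 38
0.095 [-0.02060556  0.02249983] 43
0.1 [-0.02166908  0.02368881] 41
```

View pics/w2.png

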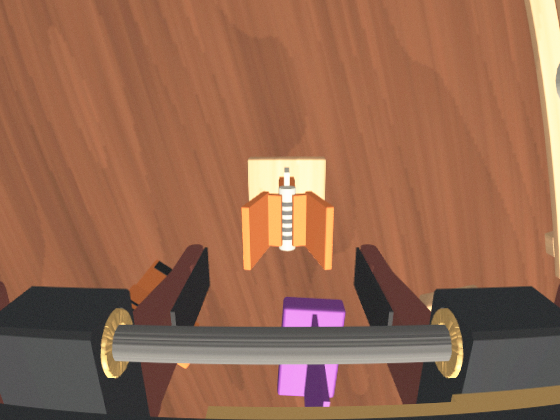

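Call:
move_arm:
  motion:
    - {"claw": 0.8, "delta_pos": [0, 0, 2.3], "angular": [0, 0, 0]}
    - {"claw": 0.8, "delta_pos": [0, 0, 2.0], "angular": [0, 0, 0]}
    - {"claw": 0.8, "delta_pos": [0, 0, 1.5], "angular": [0, 0, 0]}
    - {"claw": 0.8, "delta_pos": [0, 0, 1.0], "angular": [0, 0, 0]}
    - {"claw": 0.8, "delta_pos": [0, 0, 0], "angular": [0, 0, 0]}
    - {"claw": 0.8, "delta_pos": [0, 0, 0], "angular": [0, 0, 0]}

```text
time: 4.8
ee_pos: [0.4795, -0.0235, 0.0835]
tcp_rot: [0.0, 0.794, 0.608, 0.0]
ft_force: [-0.1, 0.1, -0.4]
grip_width: 0.803
```

Run:
```python
from h import *
from plant import status, eyes
s=status.sense(); d=eyes.read_camera('wrist'); pickle.dump((s,d),open('w3.pkl','wb'))
cv2.imwrite('pics/w3.png',d['img'][...,::-1])
R,t=pose(s);print(R.round(3),t,s['grip_width'],s['time'],s['ft_force'])
W=cloud(d,s);hsv=cv2.cvtColor(d['img'],cv2.COLOR_RGB2HSV)
org=(cv2.inRange(hsv,(4,180,60),(18,255,255))>0)&(W[...,2]>.06)&(W[...,2]<.13)&(W[...,0]>.44)&(W[...,0]<.52)&(abs(W[...,1]+.024)<.04)
P=W[org]; a=np.radians(-15); q=(P[:,:2]-t[:2])@np.array([np.cos(a),np.sin(a)])
print(len(P),P.max(0),cv2.minAreaRect((P[:,:2]*1000).astype(np.float32)))
for zz in (.09,.095,.1):
  T=abs(P[:,2]-zz)<.0025
  print(zz,np.percentile(q[T],[1,99]),T.sum())
```

```text
[[ 0.262  0.965  0.001]
 [ 0.965 -0.262 -0.   ]
 [ 0.     0.001 -1.   ]] [ 0.47954553 -0.02353944  0.08354969] 0.8025587240775989 4.8 [-0.14877604  0.08913189 -0.38817749]
1156 [0.50824751 0.00119449 0.10373069] ((478.56549072265625, -23.91454315185547), (39.547943115234375, 51.17323684692383), 74.88666534423828)
0.09 [-0.02212495  0.021565  ] 170
0.095 [-0.02389217  0.02231702] 154
0.1 [-0.02566827  0.02393808] 145
```

View pics/w3.png

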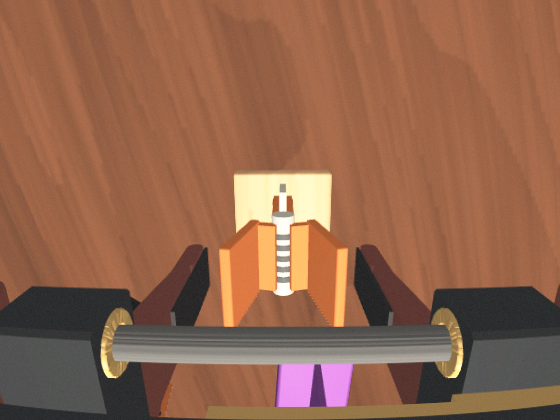

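Call:
move_arm:
  motion:
    - {"claw": 0.8, "delta_pos": [0, 0, 0.5], "angular": [0, 0, 0]}
    - {"claw": 0.6, "delta_pos": [0, 0, 0], "angular": [0, 0, 0]}
    - {"claw": 0.5, "delta_pos": [0, 0, 0], "angular": [0, 0, 0]}
    - {"claw": 0.4, "delta_pos": [0, 0, 0], "angular": [0, 0, 0]}
    - {"claw": 0.2, "delta_pos": [0, 0, 0], "angular": [0, 0, 0]}
    - {"claw": 0, "delta_pos": [0, 0, 0], "angular": [0, 0, 0]}
    - {"claw": 0, "delta_pos": [0, 0, 0], "angular": [0, 0, 0]}
    - {"claw": 0, "delta_pos": [0, 0, 0], "angular": [0, 0, 0]}

```text
time: 5.65
ee_pos: [0.4816, -0.0239, 0.0808]
tcp_rot: [0.003, 0.794, 0.608, 0.003]
ft_force: [2.9, -1.7, 8.1]
grip_width: 0.367
```

Run:
```python
from h import *
from plant import status, eyes
s=status.sense(); d=eyes.read_camera('wrist'); pickle.dump((s,d),open('w4.pkl','wb'))
cv2.imwrite('pics/w4.png',d['img'][...,::-1])
R,t=pose(s);print(R.round(3),t,s['grip_width'],s['time'],s['ft_force'])
```

```text
[[ 0.262  0.965  0.007]
 [ 0.965 -0.262 -0.001]
 [ 0.001  0.008 -1.   ]] [ 0.48160819 -0.02393042  0.08077814] 0.3671778782561875 5.65 [ 2.89045194 -1.66731664  8.06670699]
```

View pics/w4.png

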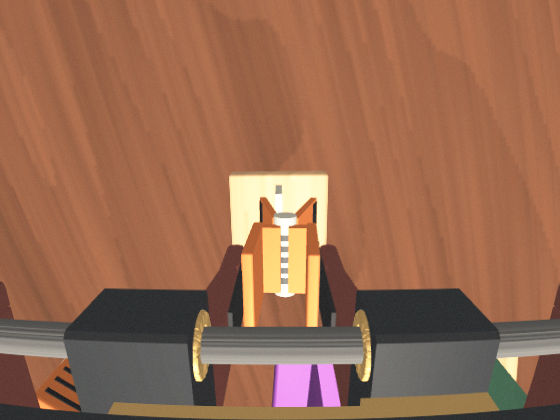

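Call:
move_arm:
  motion:
    - {"claw": 0, "delta_pos": [0, 0, -0.5], "angular": [0, 0, 0]}
    - {"claw": 0, "delta_pos": [0, 0, -1.0], "angular": [0, 0, 0]}
    - {"claw": 0, "delta_pos": [0, 0, -1.5], "angular": [0, 0, 0]}
    - {"claw": 0, "delta_pos": [0, 0, -2], "angular": [0, 0, 0]}
    - {"claw": 0, "delta_pos": [0, 0, -3], "angular": [0, 0, 0]}
    - {"claw": 0, "delta_pos": [0, 0, -4], "angular": [0, 0, 0]}
    - {"claw": 0, "delta_pos": [0, 0, -3], "angular": [0, 0, 0]}
    - {"claw": 0, "delta_pos": [0, 0, -1], "angular": [0, 0, 0]}

```text
time: 6.5
ee_pos: [0.48, -0.0236, 0.2424]
tcp_rot: [0.002, 0.794, 0.608, 0.002]
ft_force: [0.2, 0.0, -1.0]
grip_width: 0.365
```

Run:
```python
from h import *
from plant import status, eyes
s=status.sense(); d=eyes.read_camera('wrist'); pickle.dump((s,d),open('w5.pkl','wb'))
cv2.imwrite('pics/w5.png',d['img'][...,::-1])
d2=eyes.read_camera('scene');pickle.dump(d2,open('s5.pkl','wb'))
cv2.imwrite('pics/s5.png',cv2.resize(d2['img'][100:300,150:350,::-1],None,fx=3,fy=3,interpolation=cv2.INTER_CUBIC))
R,t=pose(s);print(R.round(3),t,s['grip_width'],s['time'],s['ft_force'])
```

```text
[[ 0.262  0.965  0.006]
 [ 0.965 -0.262 -0.001]
 [ 0.001  0.006 -1.   ]] [ 0.48000587 -0.0235575   0.24240144] 0.36542927534178377 6.5 [ 0.20039042  0.03824718 -1.0009266 ]
```

View pics/w5.png

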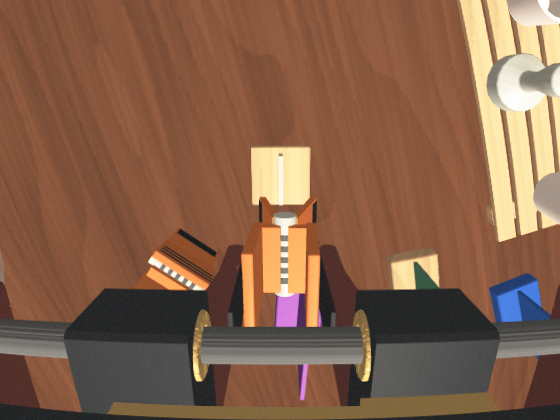

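View pics/s5.png

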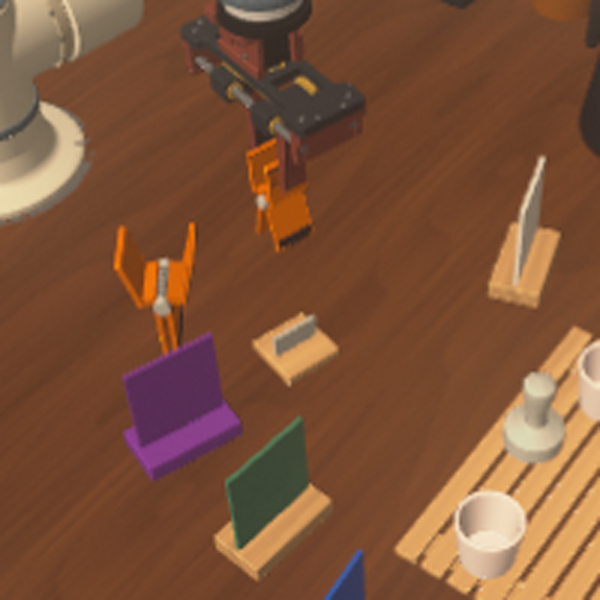

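Run:
```python
from h import *
s,d=pickle.load(open('w5.pkl','rb')); W=cloud(d,s); R,t=pose(s); T=(W-t)@R*1000
x0,y0,x1,y1=230,190,345,310
cv2.imwrite('pics/w5c.png',cv2.resize(d['img'][y0:y1,x0:x1,::-1],None,fx=5,fy=5,interpolation=cv2.INTER_CUBIC))
for v in (200,204,208,212,216,220,226,240,260,280):
    print(v,[(u,*T[v,u].round(0).astype(int)) for u in range(240,325,4) if np.isfinite(T[v,u,0]) and T[v,u,2]<90])
```

```text
200 [(260, np.int64(17), np.int64(-15), np.int64(66)), (264, np.int64(19), np.int64(-12), np.int64(58)), (308, np.int64(19), np.int64(15), np.int64(59)), (312, np.int64(19), np.int64(17), np.int64(59)), (316, np.int64(16), np.int64(21), np.int64(68))]
204 [(260, np.int64(15), np.int64(-15), np.int64(63)), (264, np.int64(18), np.int64(-12), np.int64(50)), (268, np.int64(18), np.int64(-9), np.int64(51)), (304, np.int64(18), np.int64(12), np.int64(50)), (308, np.int64(18), np.int64(14), np.int64(50)), (312, np.int64(17), np.int64(17), np.int64(57)), (316, np.int64(14), np.int64(21), np.int64(67))]
208 [(260, np.int64(13), np.int64(-15), np.int64(62)), (264, np.int64(16), np.int64(-12), np.int64(49)), (268, np.int64(19), np.int64(-9), np.int64(41)), (272, np.int64(18), np.int64(-7), np.int64(42)), (300, np.int64(18), np.int64(9), np.int64(42)), (304, np.int64(18), np.int64(11), np.int64(41)), (308, np.int64(17), np.int64(14), np.int64(46)), (312, np.int64(14), np.int64(17), np.int64(58)), (316, np.int64(12), np.int64(21), np.int64(66))]
212 [(260, np.int64(9), np.int64(-15), np.int64(64)
[... 5212 characters left out ...]
nt64(13)), (272, np.int64(-12), np.int64(-6), np.int64(13)), (276, np.int64(-12), np.int64(-4), np.int64(12)), (280, np.int64(-13), np.int64(-2), np.int64(14)), (284, np.int64(-14), np.int64(0), np.int64(15)), (288, np.int64(-12), np.int64(2), np.int64(12)), (292, np.int64(-12), np.int64(4), np.int64(13)), (296, np.int64(-12), np.int64(6), np.int64(11)), (300, np.int64(-13), np.int64(8), np.int64(13)), (304, np.int64(-12), np.int64(10), np.int64(12)), (308, np.int64(7), np.int64(9), np.int64(-25)), (312, np.int64(6), np.int64(11), np.int64(-24)), (316, np.int64(7), np.int64(13), np.int64(-25)), (320, np.int64(4), np.int64(15), np.int64(-20)), (324, np.int64(11), np.int64(15), np.int64(-33))]
```

View pics/w5c.png

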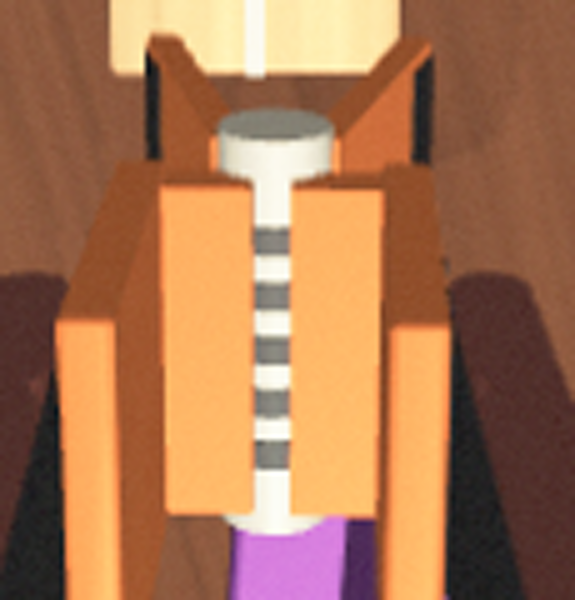

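Run:
```python
from h import *
for n in ('s5','top'):
    d=pickle.load(open(n+'.pkl','rb'));W=cloud(d); hsv=cv2.cvtColor(d['img'],cv2.COLOR_RGB2HSV)
    box=(abs(W[...,0]-.6)<.06)&(abs(W[...,1]+.2)<.08)
    g=(cv2.inRange(hsv,(50,50,15),(100,255,255))>0)&box&(W[...,2]>.03)
    P=W[g]; r=cv2.minAreaRect((P[:,:2]*1000).astype(np.float32)); print(n,len(P),P.min(0),P.max(0),r)
    A=np.c_[P[:,1],np.ones(len(P))]; k=np.linalg.lstsq(A,P[:,0],rcond=None)[0]; print('yaw',-np.degrees(np.arctan(k[0])),'x at mid',k@[-.2,1],P[:,1].min(),P[:,1].max())
    f=box&(cv2.inRange(hsv,(8,60,100),(24,175,255))>0)&(abs(W[...,2]-.022)<.008)
    F=W[f]; print('foot',len(F),cv2.minAreaRect((F[:,:2]*1000).astype(np.float32)))
s,d=pickle.load(open('w5.pkl','rb'));R,t=pose(s)
print((R.T@(np.array([.600,-.200,.2424])-t)*100).round(2))
```

```text
s5 82 [ 0.59549257 -0.24773634  0.03028449] [ 0.60570262 -0.16128783  0.12764757] ((600.6881713867188, -204.45619201660156), (86.59068298339844, 5.794841766357422), 86.7771224975586)
yaw -4.5941588581671375 x at mid 0.6017877409491258 -0.2477363413206061 -0.16128782656001714
foot 426 ((600.9588623046875, -203.33119201660156), (101.75146484375, 58.55011749267578), 86.13168334960938)
top 122 [ 0.59579485 -0.24156019  0.05279458] [ 0.6029706  -0.1595375   0.13199615] ((599.5316162109375, -200.5615692138672), (82.18553161621094, 2.3548569679260254), 86.0159912109375)
yaw -4.201182394551791 x at mid 0.5994568948658416 -0.24156019480537494 -0.15953749710195242
foot 366 ((601.2581787109375, -201.93431091308594), (99.98087310791016, 57.542335510253906), 85.83246612548828)
[-13.89  16.2    0.09]
```

Call:
move_arm:
  motion:
    - {"claw": 0, "delta_pos": [-0.7, 0.8, 0], "angular": [0, 0, 0]}
    - {"claw": 0, "delta_pos": [-1.4, 1.6, 0], "angular": [0, 0, 0]}
    - {"claw": 0, "delta_pos": [-1.4, 1.6, 0], "angular": [0, 0, 0]}
    - {"claw": 0, "delta_pos": [-1.4, 1.6, 0], "angular": [0, 0, 0]}
    - {"claw": 0, "delta_pos": [-1.4, 1.6, 0], "angular": [0, 0, 0]}
    - {"claw": 0, "delta_pos": [-1.4, 1.6, 0], "angular": [0, 0, 0]}
    - {"claw": 0, "delta_pos": [-1.4, 1.6, 0], "angular": [0, 0, 0]}
    - {"claw": 0, "delta_pos": [-1.4, 1.6, 0], "angular": [0, 0, 0]}
    - {"claw": 0, "delta_pos": [-1.4, 1.6, 0], "angular": [0, 0, 0]}
    - {"claw": 0, "delta_pos": [-1.4, 1.6, 0], "angular": [0, 0, 0]}
    - {"claw": 0, "delta_pos": [-0.7, 0.8, 0], "angular": [0, 0, 0]}
    - {"claw": 0, "delta_pos": [0, 0, 0], "angular": [0, 0, -3.7]}
    - {"claw": 0, "delta_pos": [0, 0, 0], "angular": [0, 0, -3.7]}
    - {"claw": 0, "delta_pos": [0, 0, 0], "angular": [0, 0, -3.7]}
    - {"claw": 0, "delta_pos": [0, 0, 0], "angular": [1.3, 0, 0]}
    - {"claw": 0, "delta_pos": [0, 0, 0], "angular": [1.3, 0, 0]}
    - {"claw": 0, "delta_pos": [0, 0, 0], "angular": [0, 0, 0]}
    - {"claw": 0, "delta_pos": [0, 0, 0], "angular": [0, 0, 0]}
    - {"claw": 0, "delta_pos": [0, 0, 0], "angular": [0, 0, 0]}

```text
time: 8.5
ee_pos: [0.597, -0.2004, 0.2375]
tcp_rot: [-0.017, 0.732, 0.681, -0.015]
ft_force: [-0.2, 0.4, -0.9]
grip_width: 0.368
```

```bash
cat > look.py <<'E'
import sys
from h import *
from plant import status, eyes
n=sys.argv[1]
s=status.sense(); d=eyes.read_camera('wrist'); pickle.dump((s,d),open(n+'.pkl','wb'))
d2=eyes.read_camera('scene');pickle.dump(d2,open('s'+n+'.pkl','wb'))
cv2.imwrite(f'pics/{n}.png',cv2.resize(d['img'][150:400,180:430,::-1],None,fx=2.4,fy=2.4,interpolation=cv2.INTER_CUBIC))
cv2.imwrite(f'pics/s{n}.png',cv2.resize(d2['img'][130:310,180:330,::-1],None,fx=3.3,fy=3.3,interpolation=cv2.INTER_CUBIC))
R,t=pose(s);print(R.round(4),t.round(4),s['grip_width'],s['time'],s['ft_force'].round(2))
W=cloud(d,s);T=(W-t)@R*1000
hsv=cv2.cvtColor(d['img'],cv2.COLOR_RGB2HSV)
g=(cv2.inRange(hsv,(50,40,10),(100,255,255))>0)&(abs(W[...,0]-.6)<.03)&(abs(W[...,1]+.2)<.06)&(W[...,2]>.1)
e=W[g]; e=e[e[:,2]>e[:,2].max()-.006]
A=np.c_[e[:,1]+.2025,np.ones(len(e))]; k=np.linalg.lstsq(A,e[:,0],rcond=None)[0]
print('edge',len(e),e[:,2].max(),'x range',e[:,0].min(),e[:,0].max(),'y',e[:,1].min(),e[:,1].max(),'yaw',-np.degrees(np.arctan(k[0])),'x0',k[1])
E
python3 look.py w6
```

```text
[[ 0.0712  0.9964 -0.0454]
 [ 0.9975 -0.0711  0.0033]
 [ 0.     -0.0455 -0.999 ]] [ 0.597  -0.2004  0.2375] 0.3675463678723259 8.5 [-0.2   0.39 -0.86]
edge 8 0.35128444053829144 x range 0.5704997409573643 0.6296544805962206 y -0.17897720077171625 -0.17445869115845783 yaw 86.1060471394436 x0 0.9822160088901304
```

View pics/w6.png

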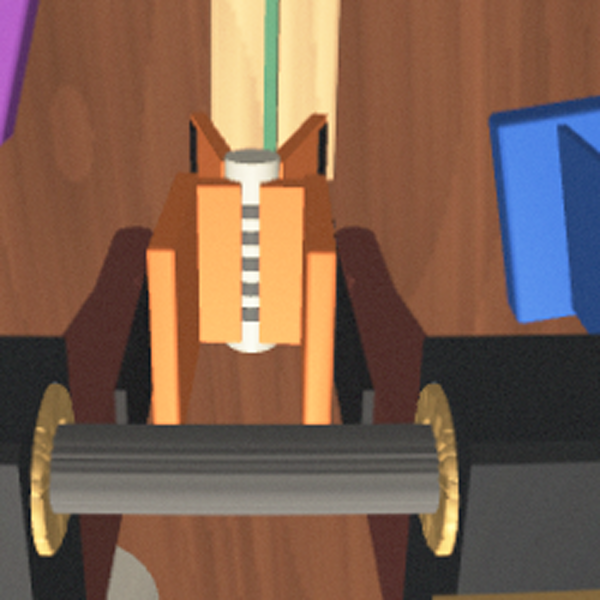

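View pics/sw6.png

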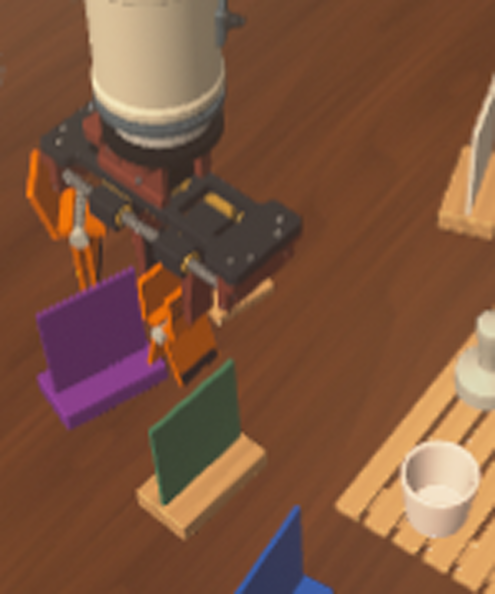

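```bash
cat > meas.py <<'E'
import sys
from h import *
n=sys.argv[1]
s,d=pickle.load(open(n+'.pkl','rb'));R,t=pose(s);W=cloud(d,s);T=(W-t)@R*1000
hsv=cv2.cvtColor(d['img'],cv2.COLOR_RGB2HSV)
g=(cv2.inRange(hsv,(60,90,10),(95,255,255))>0)&(abs(W[...,0]-.6)<.03)&(W[...,2]>.08)&(W[...,2]<.145)&(W[...,1]<-.14)
print('green px',g.sum(),'zrange',W[g][:,2].min(),W[g][:,2].max(),np.median(W[g],0))
# edge centre per row, intersect with z=.125
M=np.array(d['mount']);C=R@M[:3,3]+t
E=[]
for v in range(g.shape[0]):
    u=np.where(g[v])[0]
    if len(u)<3: continue
    p=cv2.undistortPoints(np.array([[[u.mean(),v]]],float),d['K'],np.array(d['dist_coeffs']))[0,0]
    r=R@M[:3,:3]@np.array([p[0],p[1],1]); k=(.125-C[2])/r[2]; E.append(C+k*r)
E=np.array(E); E=E[5:-3]
A=np.c_[E[:,1]+.2025,np.ones(len(E))];k=np.linalg.lstsq(A,E[:,0],rcond=None)[0]
print('edge rows',len(E),'yaw',-np.degrees(np.arctan(k[0])),'x at y=-.2025',k[1],'y range',E[:,1].min(),E[:,1].max(),'res',np.std(A@k-E[:,0]))
# clip slices by world height; axis along card normal through TCP
yw=np.arctan2(R[1,1],R[0,1]);ex=np.array([np.cos(yw),np.sin(yw)]);ey=np.array([-ex[1],ex[0]])
print('tool yaw',np.degrees(yw))
org=(cv2.inRange(hsv,(4,120,50),(20,255,255))>0)&(np.abs(T[...,0])<25)&(np.abs(T[...,1])<26)&(T[...,2]>-35)&(T[...,2]<75)
P=W[org]; q=(P[:,:2]-t[:2])@ex*1000; h=(P[:,2]-t[2])*1000; yy=(P[:,:2]-t[:2])@ey*1000
print('clip y(extent along pin)',np.percentile(yy,[1,99]),'h',np.percentile(h,[.5,99.5]))
for a in range(-70,35,6):
    m=abs(h-a)<3
    if m.sum()>8:
        L=q[m&(q<0)];B=q[m&(q>0)]
        if len(L) and len(B): print(a,m.sum(),'A %.1f..%.1f B %.1f..%.1f mid out %.1f mid in %.1f'%(L.min(),L.max(),B.min(),B.max(),(L.min()+B.max())/2,(L.max()+B.min())/2))
print('edge offset in tool-yaw frame at TCP y: ', ((np.array([k[0]*(t[1]+.2025)+k[1],t[1]])-t[:2])@ex*1000).round(2))
E
python3 meas.py w6
```

```text
green px 26 zrange 0.0803550662123842 0.12495272566234206 [ 0.59898869 -0.19895203  0.12296081]Traceback (most recent call last):
  File "meas.py", line 18, in <module>
    print('edge rows',len(E),'yaw',-np.degrees(np.arctan(k[0])),'x at y=-.2025',k[1],'y range',E[:,1].min(),E[:,1].max(),'res',np.std(A@k-E[:,0]))
                                                                                               ~~~~~~~~~~^^
    return umr_minimum(a, axis, None, out, keepdims, initial, where)
ValueError: zero-size array to reduction operation minimum which has no identity
```

```bash
python3 - <<'E'
from h import *
s,d=pickle.load(open('w6.pkl','rb'));W=cloud(d,s)
hsv=cv2.cvtColor(d['img'],cv2.COLOR_RGB2HSV)
for v in (130,150,165,180,200): print(v,[(u,tuple(map(int,hsv[v,u])),W[v,u].round(3).tolist()) for u in range(288,299,2)])
E
sed -i 's/(60,90,10),(95,255,255)/(55,60,10),(100,255,255)/' meas.py
sed -i 's/(W\[...,2\]>.08)&(W\[...,2\]<.145)&(W\[...,1\]<-.14)/(W[...,2]>.03)\&(W[...,2]<.145)\&(W[...,1]<-.13)/' meas.py; python3 meas.py w6
```

```text
130 [(288, (14, 114, 137), [0.596, -0.15, 0.004]), (290, (13, 119, 137), [0.598, -0.15, 0.003]), (292, (12, 119, 133), [0.6, -0.151, 0.001]), (294, (13, 114, 134), [0.602, -0.151, 0.002]), (296, (12, 124, 134), [0.604, -0.151, 0.002]), (298, (12, 118, 138), [0.606, -0.151, 0.003])]
150 [(288, (21, 94, 250), [0.595, -0.169, 0.02]), (290, (32, 70, 203), [0.6, -0.157, 0.124]), (292, (68, 86, 183), [0.601, -0.158, 0.123]), (294, (68, 85, 178), [0.603, -0.158, 0.123]), (296, (19, 98, 174), [0.603, -0.167, 0.045]), (298, (21, 89, 252), [0.605, -0.17, 0.02])]
165 [(288, (20, 97, 250), [0.594, -0.185, 0.019]), (290, (50, 66, 193), [0.599, -0.169, 0.124]), (292, (68, 89, 183), [0.601, -0.169, 0.123]), (294, (68, 86, 177), [0.602, -0.169, 0.123]), (296, (18, 103, 233), [0.602, -0.185, 0.021]), (298, (22, 89, 253), [0.604, -0.185, 0.022])]
180 [(288, (20, 95, 250), [0.593, -0.2, 0.021]), (290, (68, 86, 183), [0.598, -0.18, 0.123]), (292, (66, 87, 182), [0.6, -0.18, 0.123]), (294, (67, 87, 178), [0.602, -0.18, 0.123]), (296, (21, 95, 249), [0.601, -0.201, 0.019]), (298, (23, 85, 253), [0.603, -0
[... 1052 characters left out ...]
 in -0.4
-28 65 A -8.8..-7.1 B 5.8..8.1 mid out -0.4 mid in -0.6
-22 28 A -7.3..-6.1 B 4.8..9.0 mid out 0.8 mid in -0.7
-16 1245 A -16.3..-2.5 B 1.5..15.3 mid out -0.5 mid in -0.5
-10 1412 A -16.3..-2.5 B 1.5..15.3 mid out -0.5 mid in -0.5
-4 211 A -16.5..-11.4 B 10.4..22.9 mid out 3.2 mid in -0.5
2 288 A -25.8..-11.4 B 10.4..24.0 mid out -0.9 mid in -0.5
8 327 A -25.5..-11.4 B 10.4..24.2 mid out -0.7 mid in -0.5
14 359 A -25.0..-11.4 B 10.3..24.8 mid out -0.1 mid in -0.6
20 422 A -25.1..-11.3 B 10.3..25.1 mid out 0.0 mid in -0.5
26 1951 A -24.9..-11.4 B 10.3..25.7 mid out 0.4 mid in -0.5
32 107 A -24.3..-17.3 B 16.1..26.3 mid out 1.0 mid in -0.6
edge offset in tool-yaw frame at TCP y:  1.54
```

Run:
```python
from h import *
s,d=pickle.load(open('w6.pkl','rb'));R,t=pose(s);W=cloud(d,s);hsv=cv2.cvtColor(d['img'],cv2.COLOR_RGB2HSV)
g=(cv2.inRange(hsv,(55,60,10),(100,255,255))>0)&(W[...,2]>.118)&(W[...,2]<.13)
print('end y',W[g][:,1].max(),np.where(g.any(1))[0].min())
yw=np.radians(-4.08);ex=np.array([np.cos(yw),np.sin(yw),0]);ey=np.array([-ex[1],ex[0],0])
for lat,al,dz in((.0021,-.002,0),(0,0,-.065)):
    print((R.T@(lat*ex+al*ey+[0,0,dz])*100).round(3))
```

```text
end y -0.15565063917060695 147
[-0.2   0.21 -0.01]
[-0.     0.296  6.493]
```

Call:
move_arm:
  motion:
    - {"claw": 0, "delta_pos": [-0.1, 0.21, 0], "angular": [0, 0, 0.4]}
    - {"claw": 0, "delta_pos": [0, 0.05, 1], "angular": [0, 0, 0]}
    - {"claw": 0, "delta_pos": [0, 0.05, 1], "angular": [0, 0, 0]}
    - {"claw": 0, "delta_pos": [0, 0.05, 1], "angular": [0, 0, 0]}
    - {"claw": 0, "delta_pos": [0, 0, 0], "angular": [0, 0, 0]}
    - {"claw": 0, "delta_pos": [0, 0, 0], "angular": [0, 0, 0]}
    - {"claw": 0, "delta_pos": [0, 0, 0], "angular": [0, 0, 0]}

```text
time: 9.3
ee_pos: [0.5992, -0.2017, 0.208]
tcp_rot: [-0.016, 0.734, 0.679, -0.015]
ft_force: [0.5, 0.4, -0.5]
grip_width: 0.371
```

```bash
python3 look.py w7 2>/dev/null; python3 meas.py w7
```

```text
[[ 7.78e-02  9.96e-01 -4.46e-02]
 [ 9.97e-01 -7.78e-02  3.00e-03]
 [-5.00e-04 -4.47e-02 -9.99e-01]] [ 0.5992 -0.2017  0.208 ] 0.3705608429536265 9.3 [ 0.47  0.42 -0.47]
edge 7 0.32323010116236073 x range 0.571840266515253 0.6265565871615266 y -0.18035716405833138 -0.17469909033069322 yaw 84.70309997930914 x0 0.8649432470203494
green px 430 zrange 0.03608884575311705 0.1251811274280317 [ 0.6010986  -0.17246927  0.12325499]
edge rows 65 yaw -4.732548441505548 x at y=-.2025 0.5988365211059729 y range -0.19463671643708141 -0.15124412369180149 res 0.00019013057093172575
tool yaw -4.4644559422145935
clip y(extent along pin) [-18.75578195  19.06016743] h [-63.89039368  33.09162668]
-70 11 A -19.0..-15.5 B 13.9..17.8 mid out -0.6 mid in -0.8
-64 45 A -18.4..-13.0 B 12.5..17.1 mid out -0.7 mid in -0.2
-58 87 A -16.7..-12.0 B 10.6..15.6 mid out -0.5 mid in -0.7
-52 114 A -15.0..-10.2 B 8.7..14.4 mid out -0.3 mid in -0.7
-46 104 A -13.8..-9.2 B 7.5..12.8 mid out -0.5 mid in -0.8
-40 101 A -12.1..-7.7 B 5.8..11.1 mid out -0.5 mid in -1.0
-34 102 A -10.4..-6.2 B 5.3..9.8 mid out -0.3 mid in -0.5
-28 55 A -8.8..-6.8 B 5.8..7.5 mid out -0.6 mid in -0.5
-22 34 A -7.3..-6.1 B 4.8..8.5 mid out 0.6 mid in -0.7
-16 1223 A -16.2..-2.5 B 1.4..15.3 mid out -0.4 mid in -0.5
-10 1425 A -16.0..-2.4 B 1.5..15.3 mid out -0.4 mid in -0.5
-4 217 A -24.2..-11.4 B 10.4..21.6 mid out -1.3 mid in -0.5
2 296 A -25.9..-11.4 B 10.4..23.9 mid out -1.0 mid in -0.5
8 327 A -25.7..-11.4 B 10.4..24.2 mid out -0.7 mid in -0.5
14 365 A -25.5..-11.4 B 10.3..24.8 mid out -0.3 mid in -0.5
20 428 A -25.1..-11.3 B 10.3..25.0 mid out -0.1 mid in -0.5
26 1961 A -24.9..-11.4 B 10.3..25.7 mid out 0.4 mid in -0.5
32 110 A -24.6..-17.3 B 16.1..26.7 mid out 1.0 mid in -0.6
edge offset in tool-yaw frame at TCP y:  -0.27
```

View pics/w7.png

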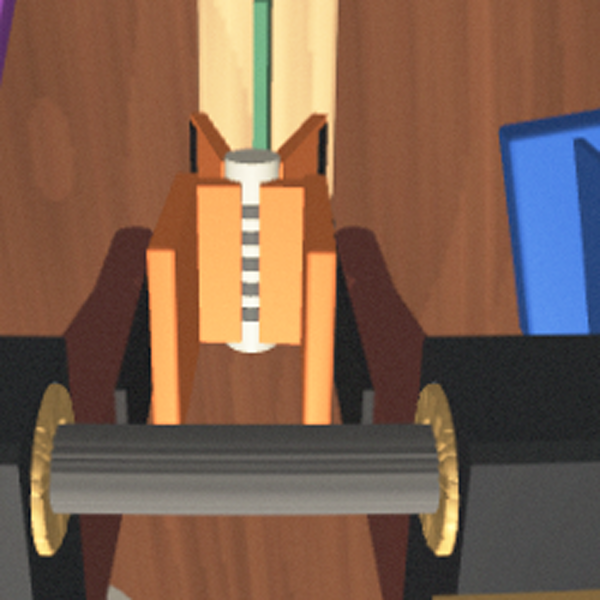

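Call:
move_arm:
  motion:
    - {"claw": 0, "delta_pos": [0, 0.05, 1], "angular": [0, 0, 0]}
    - {"claw": 0, "delta_pos": [0, 0.05, 1], "angular": [0, 0, 0]}
    - {"claw": 0, "delta_pos": [0, 0.04, 1], "angular": [0, 0, 0]}
    - {"claw": 0, "delta_pos": [0, 0.03, 0.6], "angular": [0, 0, 0]}
    - {"claw": 0, "delta_pos": [0, 0, 0], "angular": [0, 0, 0]}
    - {"claw": 0, "delta_pos": [0, 0, 0], "angular": [0, 0, 0]}
    - {"claw": 0, "delta_pos": [0, 0, 0], "angular": [0, 0, 0]}
    - {"claw": 0, "delta_pos": [0, 0, 0], "angular": [0, 0, 0]}

```text
time: 10.2
ee_pos: [0.5994, -0.2018, 0.1722]
tcp_rot: [-0.016, 0.734, 0.679, -0.015]
ft_force: [0.1, 0.1, -1.2]
grip_width: 0.366
```

```bash
python3 look.py w8 2>/dev/null; python3 meas.py w8
```

```text
[[ 7.79e-02  9.96e-01 -4.42e-02]
 [ 9.97e-01 -7.78e-02  2.80e-03]
 [-7.00e-04 -4.42e-02 -9.99e-01]] [ 0.5994 -0.2018  0.1722] 0.36635300007590166 10.2 [ 0.06  0.09 -1.21]
edge 7 0.2877288207282542 x range 0.5703276495225902 0.6279071823326298 y -0.1803591917190063 -0.17423165981755093 yaw 84.39031011718261 x0 0.8517648519993012
green px 539 zrange 0.035885663337913404 0.125296295844474 [ 0.60153751 -0.16834271  0.12329897]
edge rows 63 yaw -5.383090307292054 x at y=-.2025 0.598531147283665 y range -0.18592398810705363 -0.14993972150249485 res 0.00021761892334568565
tool yaw -4.4690229519743845
clip y(extent along pin) [-18.61510089  19.09377431] h [-63.11190603  33.13929832]
-70 10 A -16.8..-14.7 B 13.9..17.2 mid out 0.2 mid in -0.4
-64 42 A -18.5..-13.8 B 12.5..17.7 mid out -0.4 mid in -0.6
-58 94 A -17.3..-11.9 B 10.6..15.6 mid out -0.8 mid in -0.7
-52 108 A -15.0..-10.2 B 9.3..14.4 mid out -0.3 mid in -0.5
-46 101 A -13.7..-9.2 B 7.5..12.9 mid out -0.4 mid in -0.9
-40 102 A -12.1..-7.1 B 6.4..11.1 mid out -0.5 mid in -0.4
-34 98 A -10.4..-6.2 B 5.3..9.8 mid out -0.3 mid in -0.4
-28 68 A -8.8..-6.8 B 4.8..8.0 mid out -0.4 mid in -1.0
-22 29 A -7.3..-6.1 B 5.4..10.0 mid out 1.4 mid in -0.4
-16 1265 A -16.1..-2.5 B 1.5..15.4 mid out -0.4 mid in -0.5
-10 1381 A -16.3..-2.5 B 1.5..15.2 mid out -0.5 mid in -0.5
-4 207 A -16.1..-11.4 B 10.4..22.9 mid out 3.4 mid in -0.5
2 303 A -25.6..-11.4 B 10.4..23.9 mid out -0.8 mid in -0.5
8 310 A -25.6..-11.3 B 10.4..24.2 mid out -0.7 mid in -0.5
14 346 A -25.4..-11.3 B 10.3..24.7 mid out -0.4 mid in -0.5
20 454 A -25.2..-11.4 B 10.3..24.9 mid out -0.1 mid in -0.6
26 1953 A -24.7..-11.4 B 10.3..25.6 mid out 0.5 mid in -0.6
32 117 A -24.4..-17.2 B 16.1..26.2 mid out 0.9 mid in -0.5
edge offset in tool-yaw frame at TCP y:  -0.8
```

View pics/w8.png

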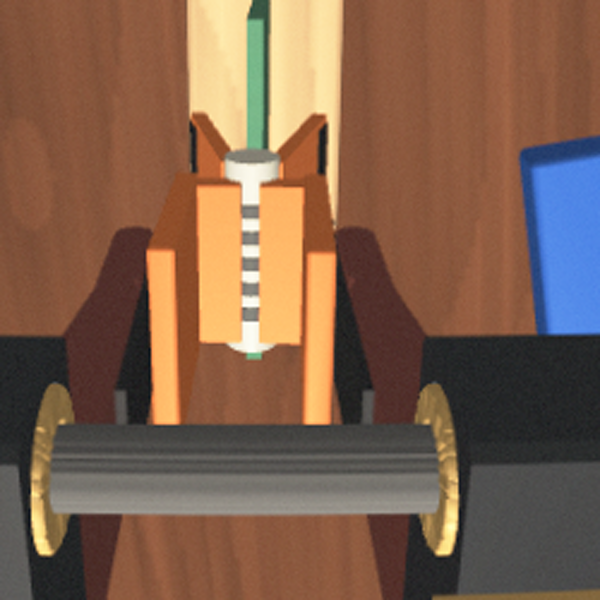

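View pics/sw8.png

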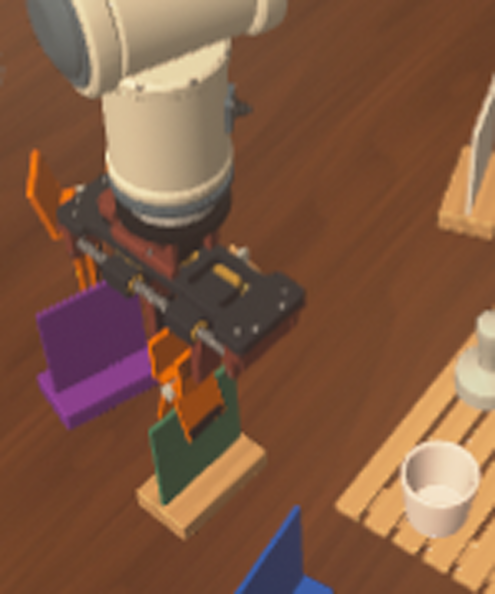

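```bash
python3 -c "
from plant import order,status
print(order.job_done()); s=status.sense(); print(s['time'],s['grip_width'],s['ee_pos'],s['ft_force'])"
```

```text
the job is handed in; nothing more can be done
None
the job is handed in; nothing more can be done
```

I squeezed the orange clip on the parking block fully open, lifted it clear of the tongue, and lowered it over the middle of the green card. I then handed the job in at about 10.3 s with the clip still gripped.

**Which clip:** I took the one on the pale block, whose top is about 105 mm above the dresser. The larger orange clip (about 133 mm tall) and the purple and blue cards were left alone.

**Last checks before hand-in:**

| Check | Result |
|---|---|
| Opening over the levers | about 32 mm, which is the fully open stop |
| Jaw tip depth | about 20 mm below the card's top edge |
| Clip's middle plane to the card edge | under 1 mm |
| Clearance each side | about 7 mm |
| Along the edge | within about 1 mm of the middle |
| Wrist force | about 1 N, close to the clip's weight |

**What disagreed:**
- **Clip tilt:** the clip sat about 2.5° tilted in the fingers, so I tilted the tool to match. It measured upright after that.
- **Card angle:** readings ran from −3.9° to −5.4° between views. The tool is at −4.5°, so the clip is square to the card within about 1°.
- **Refused move:** one move call was refused for a missing field and had no effect.
- **Push while squeezing:** the wrist read about 8 N upward, probably from the clip pressing on its block. It was gone after the lift.

I had no state reading after hand-in, so the held second was not checked.

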